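# Fetch the calibration plug from its gauge case

### The arm

A 6-joint arm with a two-finger parallel gripper is mounted at the origin on the work surface; the furniture and walls round the work are solid. World frame = base frame: x ahead of the robot, y to its left, z up, the work surface at z = 0. Lengths are in mm, angles in rad, forces in N, time in s.
With the tool pointing down it reaches from about 275 to 750 mm from the base axis. Payload 10.2 kg.
Tool frame: the origin (TCP) lies at the very end of the fingers, on their centre line; the grasp point (between the pads) lies 19 mm behind it; z points along the fingers, y is the line along which they close (so a half turn about z gives the same grasp; the last joint's range is limited). The gripper opens to 85 mm and grips with 20 to 120 N. Pads are 22 mm wide; open, the fingers measure 114 mm over their backs; the gripper's body (76 mm by 85 mm) begins 54 mm behind the grasp point. The pads swing forward as they close: fully open they stand 13 mm farther back than shut.
Start: joints at [-1.48, 0.313, 1.498, -0, 1.331, -0.223], TCP at [162.042, -499.373, 231.294] pointing down, gripper open.
Joint ranges: [-2.94, 2.94], [-0.97, 2.17], [0.19, 2.56], [-1.23, 4.37], [0.02, 3.11], [-2.88, 2.88]. Speed limits (rad/s): [2.39, 2.39, 3.01, 3.14, 3.14, 3.14].

### API

Orientations are given as a unit quaternion [w, x, y, z].
In Python, from rig import ctrl, optics gives the robot as it stands. The module is installed in compiled form; this text tells all that it offers.
- The arm moves only by the shell command python3 -m handwheel 'ROWS' [FORCE]. ROWS is JSON, a list that holds one entry, the list of rows, each a list of 5 numbers: the gripper command: -1 is fully open, 1 is shut, values between are in proportion, then the shift along the world's x, y, z in units of 50 mm (1.0 is 50 mm), then the turn about the world's z in units of 8 degrees (1.0 is 8 degrees). In form: [[[gripper, tx, ty, tz, twist], ...]]. A call has 1 to 10 rows; each row shifts and turns the commanded pose from where the row before left it; what a row does not reach is not made up. A row lasts 1/10 s, in which the tool goes at most 50 mm and 8.59 degrees, less where a joint would pass 70% of its speed; a pose out of reach is approached as far as the arm can. A call is refused whole if a number of a shift passes 1 or a number of a turn 1, either way. A call with a gripper value outside its range is refused whole. The fingers move at their own pace and stop on an object; FORCE is the grip in N (left out, the last holds). Time passes only in rows, so rows that do not move let the fingers close. It gives the time, the measured TCP pose, the force, the opening and the grip force at its end, in the units of the state.
- ctrl.sense(): the state, without advancing time (a new reading comes with each control period).
- optics.capture(name): name is "scene" or "top"; returns a dict with "img" (400x640x3 uint8, blue, green, red), "K" (3x3 intrinsics, pixels), "R" (3x3) and "t" (3): a world point X has camera coordinates R X + t. Camera axes: x right, y down, z forward; pixel columns grow to the right and rows downward; lengths in mm; the calibration is good to about 2 mm. A picture is of the moment at which its call begins. There is no depth.
- ctrl.finish_job(): hands the job in; it is judged then, once.
The state is a dict: "time_s": time; "joints": joint angles; "dq": joint speeds; "tau": joint torques, N m; "eef_pos": TCP position; "ee_rot": TCP orientation; "force": force on the tool from outside, world axes, zero at the start; "wrist_torque": the same for the moment, N m; "grip_width": opening from 0.0 (shut) to 1.0 (fully open); "grip_force": force on a finger pad.
Only numpy, scipy, OpenCV 4.12 (cv2) and the standard library are available. Lean on these libraries where they do the work, as an engineer would, in place of code of your own. Each camera call takes 0.05 s, during which the arm holds its last target. There are 200 camera calls.

### The job

Open the black gauge case: swing its lid up by the bar handle and over past its balance point, so that it stays open on its own. Then lift out the stepped brass plug and stand it upright in the low square steel tray beside the case. Leave the grey ribbed connector in its well in the case, and leave the lid open.

Things in the scene. Friction and masses are not known exactly. Their poses are not given: they have to be found in the camera images.
- gauge_case: Black clamshell case, fixed (not the small clear-lidded parts box). 110 (x) x 190 (y) x 58 mm high when shut. Origin: centre of its underside; z up, +x to the hinge side (away from the robot). Base 36 mm high, walls 4 mm; inside, a flat insert 14 mm above the bench has two round wells 30 mm wide, 6 mm deep at x = -8, y = +38 and -38 mm. Hinge line: along y at x = +55, z = 36 mm.
- case_lid (a joint): Angle of the lid in rad: 0 shut, grows as it swings up and away from the robot, 2.2 at its stop, leaning back. The 0.25 kg lid swings freely: it falls shut below about 1.4 and falls open against its stop beyond that.
- lid_bar (a point): Middle of the lid's handle: a round steel bar 12 mm thick, 80 mm long, parallel to the hinge, on a rigid arm at each end, with a 32 mm open gap between bar and case for a finger from above. Lid shut, it is at x = -93, z = 47 mm in the case's frame; it swings with the lid, 148 mm from the hinge line, and can turn between gripping fingers.
- plug_center (a point): Centre, half-way up, of the brass plug: 32 mm high, a round body 22 mm thick and 20 mm high below a 12 mm stem, about 50 g. It stands upright in either well, underside 8 mm above the bench. z is its own axis. Fingers closing along the case's y have over 25 mm free on each side and keep a wide gripper clear of the open lid.
- connector_center (a point): Centre, half-way up, of the dark grey ribbed connector barrel, 26 mm thick and 32 mm high, standing in the other well. It stays there.
- tray_in (a point): Centre of the inner floor of the low square steel tray, 110 by 110 mm outside, 14 mm high, walls 3 mm thick, floor 3 mm above the bench. It is fixed, to the left (+y) of the case. (Right of the work, nearer than x = 0.42 m and beyond y = -0.15 m, a carton with a case on it stands 0.38 m high: pass over or round it.)

How it is judged:
By the outcome, as a careful person would: the job done as asked, in the order asked, and still so for the second after the job is handed in, with the robot touching nothing.
It also fails if it takes over 64 s, if anything falls off the work surface, if the arm or the gripper's body presses on something with over 40 N, if the wrist force passes 120 N, or if a joint passes its speed limit or range.

## Working session

There is one attempt and no reset: what is moved stays moved. The work goes in short steps, Python scripts to look and compute and a shell command to move; the robot and the scene stay as the last step left them, time stands still between calls to the robot, and variables do not carry over. Pictures are saved under pics/ and viewed, at most 10 in all, crops included, and the job is handed in when it is done.

```bash
mkdir -p pics
cat > h.py <<'E'
import numpy as np, cv2
from rig import ctrl, optics
def cap(n,f=None):
    d=optics.capture(n)
    if f: cv2.imwrite('pics/'+f,d['img'])
    return d
def ray(d,u,v,z):
    K,R,t=map(np.array,(d['K'],d['R'],d['t'])); t=t.ravel()
    c=-R.T@t; r=R.T@np.linalg.solve(K,[u,v,1.]); return c+r*(z-c[2])/r[2]
def proj(d,X):
    p=np.array(d['K'])@(np.array(d['R'])@np.array(X,float)+np.array(d['t']).ravel()); return p[:2]/p[2]
E
python3 - <<'E'
from h import *
import pickle
for n in('top','scene'):
    d=cap(n,n+'0.png'); pickle.dump(d,open(n+'0.pkl','wb')); print(n,-np.array(d['R']).T@np.array(d['t']).ravel(),np.array(d['R'])[2])
print(ctrl.sense())
E
```

```text
top [439.94968789 101.84676067 902.35035671] [ 0.14050412  0.00360051 -0.99007355]
scene [ 86.86664929 710.39852844 441.36855048] [ 0.57926151 -0.68858617 -0.43623982]
{'time_s': 0.1, 'joints': array([-1.48042581e+00,  3.13418763e-01,  1.49835526e+00,  1.01430406e-05,
        1.33102563e+00, -2.23406492e-01]), 'dq': array([ 8.32696787e-04, -2.08773698e-04, -3.30729554e-03,  7.35712224e-05,
       -8.17054581e-04,  8.35257766e-04]), 'tau': array([ 3.77115444e-03, -4.12899792e+01, -2.60144198e+01, -1.27586591e-04,
        2.93749428e-03,  6.83689649e-06]), 'eef_pos': array([ 162.00914988, -499.13297028,  230.78186621]), 'ee_rot': array([-6.01839129e-04,  9.87718230e-01,  1.56244467e-01,  4.50289021e-05]), 'force': array([-0.72015992, -0.47052837,  0.4390755 ]), 'wrist_torque': array([ 0.02581014,  0.05229184, -0.02468442]), 'grip_force': 0.0, 'grip_width': 0.9967496721869713}
```

View pics/top0.png

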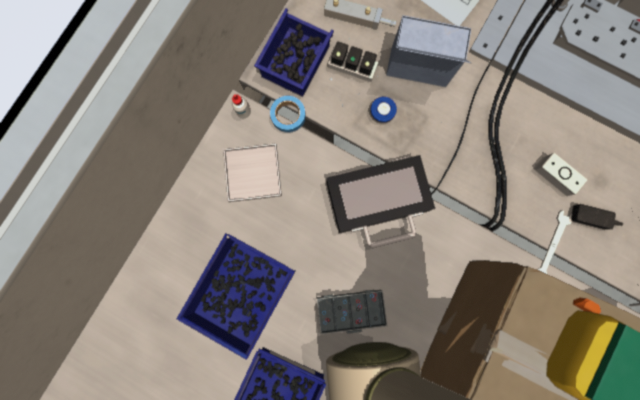

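View pics/scene0.png

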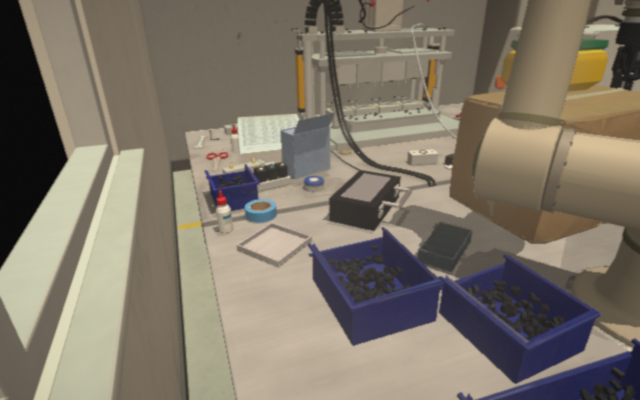

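The top view shows the black case centred near (380,193), its pale bar at about (390,238), and the steel tray at (253,172). The scene view shows the case shut at about (365,198) and the tray at (274,244). Next I'll measure the case and tray in the top view.

```bash
cat > m.py <<'E'
from h import *
import pickle
d=pickle.load(open('top0.pkl','rb')); im=d['img']; g=im.max(2)
m=(g<62).astype(np.uint8); m[:150]=0;m[240:]=0;m[:,:315]=0;m[:,445:]=0
m=cv2.morphologyEx(m,cv2.MORPH_OPEN,np.ones((5,5)))
c=max(cv2.findContours(m,0,2)[0],key=cv2.contourArea)
b=cv2.boxPoints(cv2.minAreaRect(c)); print('blackbox',b.round(1).tolist())
P=np.array([ray(d,*p,58)[:2] for p in b]); print(P.round(1).tolist(),P.mean(0).round(1),[round(float(np.linalg.norm(P[i]-P[i-1])),1) for i in range(4)])
# lid inlay
s=np.zeros_like(m); 
hole=[x for x in cv2.findContours((g[150:240,315:445]>90).astype(np.uint8),1,2)[0]]
for x in hole:
    if cv2.contourArea(x)>800: 
        r=cv2.minAreaRect(x+np.array([315,150])); print('inlay?',r)
big=cv2.resize(im[140:260,210:450],None,fx=3.3,fy=3.3,interpolation=cv2.INTER_CUBIC); cv2.imwrite('pics/c1.png',big)
E
python3 m.py
```

```text
blackbox [[324.5, 178.10000610351562], [420.5, 154.10000610351562], [434.20001220703125, 208.6999969482422], [338.20001220703125, 232.6999969482422]]
[[587.7, 93.0], [634.2, -95.7], [526.5, -117.8], [481.5, 67.7]] [557.5 -13.2] [109.2, 194.3, 110.0, 190.9]
inlay? ((380.46832275390625, 192.51995849609375), (37.0599479675293, 78.57465362548828), 76.29303741455078)
inlay? ((382.9117736816406, 191.64707946777344), (63.301795959472656, 109.62610626220703), 75.96376037597656)
inlay? ((379.5, 194.5), (89.0, 129.0), 90.0)
```

View pics/c1.png

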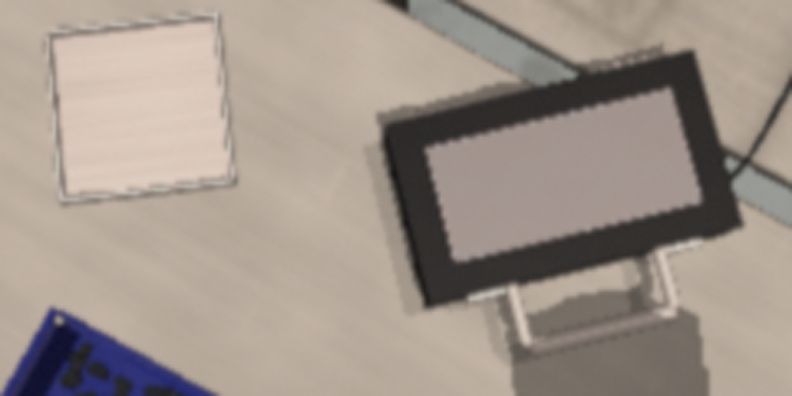

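The crop shows the tray's rim corners at (50,33), (217,14), (236,183) and (63,202). The bar runs from about (527,343) to (672,312), and the lid's inlay is clear. I'll check the bar's position against the inlay.

```bash
cat > m2.py <<'E'
from h import *
import pickle
d=pickle.load(open('top0.pkl','rb'))
b=cv2.boxPoints(((380.468,192.52),(37.06,78.57),76.29))
P=np.array([ray(d,*p,58)[:2] for p in b]); e=[P[(i+1)%4]-P[i] for i in range(4)]
i=int(np.argmax([np.linalg.norm(x) for x in e])); v=e[i]; v=v if v[1]>0 else -v
a=np.arctan2(-v[0],v[1]); C=P.mean(0)
R=np.array([[np.cos(a),-np.sin(a)],[np.sin(a),np.cos(a)]])
print('inlay C',C.round(1),'yaw deg',np.degrees(a),[np.linalg.norm(x).round(1) for x in e])
cr=lambda x,y,z:ray(d,x/3.3+210,y/3.3+140,z)[:2]
A,B=cr(527,343,47),cr(672,312,47); print('bar ends',A,B,'mid',(A+B)/2,'len',np.linalg.norm(A-B),'yaw',np.degrees(np.arctan2(-(A-B)[0],(A-B)[1])))
print('bar pred',C+R@[-93,0],'plug/conn',C+R@[-8,38],C+R@[-8,-38],'hinge',C+R@[55,0],'ux',R[:,0])
T=np.array([cr(*p,14) for p in((50,33),(217,14),(236,183),(63,202))]); print('tray',T.mean(0),np.linalg.norm(T-np.roll(T,1,0),axis=1), np.degrees(np.arctan2(-(T[0]-T[1])[0],(T[0]-T[1])[1])))
s=pickle.load(open('scene0.pkl','rb'))
print('scene px bar ends',proj(s,[*A,47]),proj(s,[*B,47]),'case corner FL',proj(s,[*(C+R@[-55,95]),0]))
E
python3 m2.py
```

```text
inlay C [558.9 -15.3] yaw deg 13.490470830048007 [np.float64(153.9), np.float64(72.4), np.float64(152.1), np.float64(72.0)]
bar ends [460.02169411   6.66910236] [477.59272029 -78.78254715] mid [468.8072072  -36.05672239] len 87.23947137781688 yaw 11.619507420648986
bar pred [468.46505188 -37.01011243] plug/conn [542.2550158   19.77052885] [559.98457248 -54.13253482] hinge [612.38154429  -2.48413363] ux [0.97240873 0.23328364]
tray [608.03909544 239.74394588] [107.41158657 105.3853152  107.98107598 107.32523077] 6.269432372185848
scene px bar ends [398.79718862 205.37916368] [410.47563892 190.67509301] case corner FL [374.65630958 230.81668713]
```

Two independent checks agree: the bar's midpoint measures (469,-36) against (468,-37) predicted from the inlay, with a yaw of about 13°. The carton is nearby, so I'll rise first and then swing over.

```bash
python3 -m handwheel '[[[-1,0,0,1,0],[-1,0,0,1,0],[-1,0,0,1,0],[-1,0,0,1,0],[-1,0,0,1,0],[-1,0,0,0,0]]]' 25
```

```text
time_s: 0.7
eef_pos: [162.1, -499.6, 487.8]
ee_rot: [0.006, 0.988, 0.156, -0.0]
force: [0.5, -0.5, 1.2]
grip_width: 0.998
grip_force: 0.0
```

```bash
python3 -m handwheel '[[[-1,0.5,0.77,0,0.89],[-1,0.5,0.77,0,0.89],[-1,0.5,0.77,0,0.89],[-1,0.5,0.77,0,0.89],[-1,0.5,0.77,0,0.89],[-1,0.5,0.77,0,0.89],[-1,0,0,0,0]]]'
```

```text
time_s: 1.4
eef_pos: [313.8, -264.6, 481.9]
ee_rot: [0.001, 0.861, 0.509, 0.0]
force: [-1.1, -0.2, 0.9]
grip_width: 0.998
grip_force: 0.0
```

```bash
python3 -m handwheel '[[[0.29,0.5,0.77,0,0.89],[0.29,0.5,0.77,0,0.89],[0.29,0.5,0.77,0,0.89],[0.29,0.5,0.77,0,0.89],[0.29,0.5,0.77,0,0.89],[0.29,0.5,0.77,0,0.87],[0.29,0,0,0,0],[0.29,0,0,0,0]]]'
```

```text
time_s: 2.2
eef_pos: [462.3, -37.3, 480.5]
ee_rot: [-0.001, 0.621, 0.784, -0.0]
force: [0.2, -1.0, -0.4]
grip_width: 0.357
grip_force: 0.0
```

```bash
python3 -m handwheel '[[[0.29,0.12,0,-1,0],[0.29,0,0,-1,0],[0.29,0,0,-1,0],[0.29,0,0,-1,0],[0.29,0,0,-1,0],[0.29,0,0,-1,0],[0.29,0,0,-1,0],[0.29,0,0,-0.7,0],[0.29,0,0,0,0],[0.29,0,0,0,0]]]'
python3 - <<'E'
from h import *
a=cap('top')['img'][150:290,300:460]; b=cap('scene')['img'][90:260,320:500]
f=lambda x:cv2.resize(x,(400,int(400*x.shape[0]/x.shape[1])),interpolation=2)
a,b=f(a),f(b); h=max(len(a),len(b)); p=lambda x:np.pad(x,((0,h-len(x)),(0,0),(0,0)))
cv2.imwrite('pics/p1.png',np.hstack([p(a),p(b)]))
E
```

```text
time_s: 3.2
eef_pos: [468.2, -38.6, 97.7]
ee_rot: [0.0, 0.622, 0.783, 0.0]
force: [0.1, 0.3, -0.1]
grip_width: 0.353
grip_force: 0.0
```

View pics/p1.png

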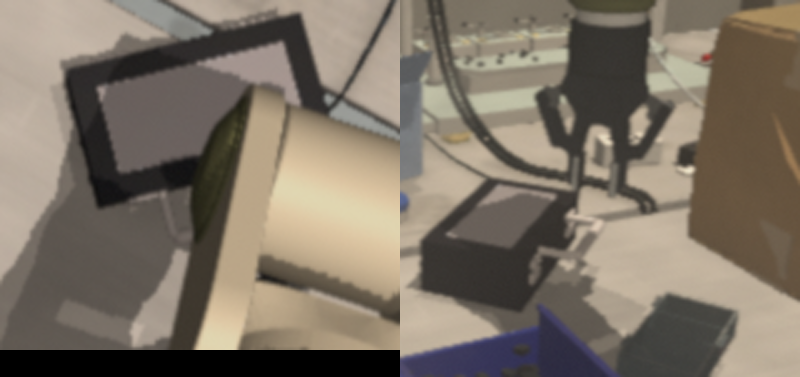

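The picture shows the fingertips straddling the line of the bar from above, with the bar lower at crop (565,245). I'll go down slowly.

```bash
python3 -m handwheel '[[[0.29,0,0,-0.4,0],[0.29,0,0,-0.4,0],[0.29,0,0,-0.2,0],[0.29,0,0,-0.2,0],[0.29,0,0,-0.15,0],[0.29,0,0,0,0],[0.29,0,0,0,0]]]'
```

```text
time_s: 4.0
eef_pos: [468.3, -37.5, 29.6]
ee_rot: [0.0, 0.621, 0.784, 0.0]
force: [-0.1, -0.1, 0.7]
grip_width: 0.352
grip_force: 0.0
```

```bash
python3 -m handwheel '[[[1,0,0,0,0],[1,0,0,0,0],[1,0,0,0,0],[1,0,0,0,0],[1,0,0,0,0],[1,0,0,0,0]]]' 25
```

```text
time_s: 4.6
eef_pos: [470.4, -37.1, 30.2]
ee_rot: [0.003, 0.621, 0.784, 0.002]
force: [10.4, 6.7, -1.8]
grip_width: 0.13
grip_force: 26.3
```

```bash
python3 - <<'E'
import numpy as np
t=np.linspace(0,2.1,20); d=148*(1-np.cos(t))+11*np.sin(t); z=11*(np.cos(t)-1)+148*np.sin(t)
for i in range(1,20): print(round(t[i],2),np.round(np.array([.9724*(d[i]-d[i-1]),.2333*(d[i]-d[i-1]),z[i]-z[i-1]])/50,2), 'cum',np.round([.9724*d[i],.2333*d[i],z[i]],0))
E
python3 -m handwheel '[[[1,0.06,0.01,0,0],[1,0,0,0,0]]]'
```

```text
0.11 [0.04 0.01 0.33] cum [ 2.  0. 16.]
0.22 [0.08 0.02 0.32] cum [ 6.  1. 32.]
0.33 [0.11 0.03 0.31] cum [11.  3. 48.]
0.44 [0.14 0.03 0.29] cum [18.  4. 62.]
0.55 [0.17 0.04 0.28] cum [27.  6. 76.]
0.66 [0.2  0.05 0.25] cum [37.  9. 89.]
0.77 [0.23 0.05 0.23] cum [ 48.  12. 100.]
0.88 [0.25 0.06 0.2 ] cum [ 61.  15. 110.]
0.99 [0.27 0.06 0.17] cum [ 74.  18. 119.]
1.11 [0.29 0.07 0.14] cum [ 89.  21. 126.]
1.22 [0.3  0.07 0.11] cum [104.  25. 132.]
1.33 [0.31 0.07 0.07] cum [119.  29. 135.]
1.44 [0.32 0.08 0.04] cum [135.  32. 137.]
1.55 [0.32 0.08 0.  ] cum [151.  36. 137.]
1.66 [ 0.32  0.08 -0.03] cum [167.  40. 135.]
1.77 [ 0.31  0.07 -0.07] cum [183.  44. 132.]
1.88 [ 0.3   0.07 -0.11] cum [198.  47. 127.]
1.99 [ 0.29  0.07 -0.14] cum [212.  51. 120.]
2.1 [ 0.27  0.07 -0.17] cum [226.  54. 111.]
time_s: 4.8
eef_pos: [470.4, -37.0, 29.7]
ee_rot: [-0.001, 0.62, 0.784, -0.001]
force: [-6.3, -2.2, 8.3]
grip_width: 0.128
grip_force: 27.2
```

```bash
python3 -m handwheel '[[[1,0.02,0.01,0.33,0],[1,0.08,0.02,0.32,0],[1,0.11,0.03,0.31,0],[1,0.14,0.03,0.29,0],[1,0.17,0.04,0.28,0]]]'
```

```text
time_s: 5.3
eef_pos: [496.4, -30.7, 106.3]
ee_rot: [-0.001, 0.621, 0.784, -0.001]
force: [-0.5, -2.8, -2.3]
grip_width: 0.129
grip_force: 25.3
```

Forces are small and the bar is following.

```bash
python3 -m handwheel '[[[1,0.20,0.05,0.25,0],[1,0.23,0.05,0.23,0],[1,0.25,0.06,0.20,0],[1,0.27,0.06,0.17,0],[1,0.29,0.07,0.14,0],[1,0.30,0.07,0.11,0]]]'
python3 -m handwheel '[[[1,0.31,0.07,0.07,0],[1,0.32,0.08,0.04,0],[1,0.32,0.08,0,0],[1,0.32,0.08,-0.03,0],[1,0,0,0,0]]]'
```

```text
time_s: 5.9
eef_pos: [574.1, -12.2, 161.8]
ee_rot: [-0.0, 0.621, 0.784, -0.0]
force: [-4.0, -1.4, 5.1]
grip_width: 0.125
grip_force: 27.0
time_s: 6.4
eef_pos: [638.8, 3.3, 165.1]
ee_rot: [0.001, 0.621, 0.784, 0.0]
force: [1.2, 0.8, 5.0]
grip_width: 0.124
grip_force: 27.0
```

```bash
python3 -m handwheel '[[[1,0.31,0.07,-0.07,0],[1,0.30,0.07,-0.11,0],[1,0.29,0.07,-0.14,0],[1,0.27,0.07,-0.17,0],[1,0,0,0,0],[1,0,0,0,0]]]'
python3 - <<'E'
from h import *
cap('scene','s2.png')
E
```

```text
time_s: 7.0
eef_pos: [695.7, 17.0, 140.1]
ee_rot: [-0.0, 0.621, 0.784, -0.0]
force: [0.8, -0.4, -1.3]
grip_width: 0.128
grip_force: 27.3
```

View pics/s2.png

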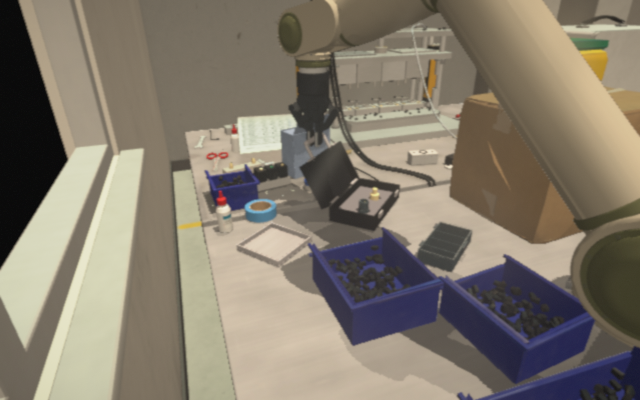

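The lid is open and leaning back. The brass plug is at about (375,194), in the −y well, and the grey connector is at (363,207), in the +y well. I'll release the bar and rise.

```bash
python3 -m handwheel '[[[0.1,0,0,0,0],[0.1,0,0,0,0],[0.1,0,0,0,0],[0.1,0,0,0,0],[0.1,0,0,0.3,0],[0.1,0,0,0.6,0],[0.1,0,0,1,0],[0.1,0,0,1,0],[0.1,0,0,1,0],[0.1,0,0,0,0]]]'
```

```text
time_s: 8.05
eef_pos: [696.8, 17.1, 343.8]
ee_rot: [0.006, 0.621, 0.784, 0.004]
force: [-0.1, -0.2, 0.4]
grip_width: 0.448
grip_force: 0.0
```

```bash
python3 -m handwheel '[[[0,-0.18,0.3,0,-0.94],[0,-0.18,0.3,0,-0.94],[0,-0.18,0.3,0,-0.94],[0,-0.18,0.3,0,-0.94],[0,-0.18,0.3,0,-0.94],[0,-0.18,0.3,0,-0.94]]]'
python3 -m handwheel '[[[0,-0.18,0.3,0,-0.94],[0,-0.18,0.3,0,-0.94],[0,-0.18,0.3,0,-0.94],[0,-0.18,0.3,0,-0.94],[0,-0.18,0.3,0,-0.94],[0,-0.18,0.3,0,-0.91],[0,0,0,0,0],[0,0,0,0,0]]]'
python3 - <<'E'
from h import *
import pickle
d=cap('top'); s=cap('scene'); pickle.dump((d,s),open('o.pkl','wb'))
f=lambda x:cv2.resize(x,(400,int(400*x.shape[0]/x.shape[1])),interpolation=2)
a=f(d['img'][120:260,310:450]); b=f(s['img'][130:235,300:405]); h=max(len(a),len(b)); p=lambda x:np.pad(x,((0,h-len(x)),(0,0),(0,0)))
cv2.imwrite('pics/p2.png',np.hstack([p(a),p(b)]))
E
```

```text
time_s: 8.65
eef_pos: [641.4, 107.7, 334.7]
ee_rot: [-0.0, 0.875, 0.483, -0.0]
force: [0.2, 0.8, 0.3]
grip_width: 0.5
grip_force: 0.0
time_s: 9.45
eef_pos: [588.0, 196.9, 334.9]
ee_rot: [0.0, 0.993, 0.117, -0.0]
force: [-0.7, -0.2, 0.5]
grip_width: 0.498
grip_force: 0.0
```

View pics/p2.png

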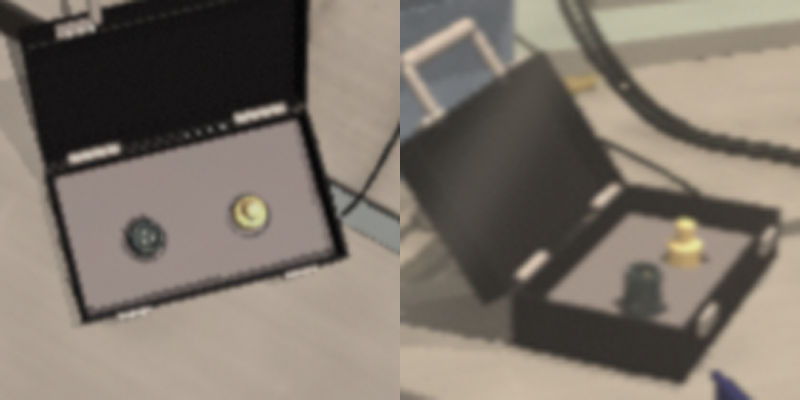

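The lid stays open on its own, leaning back. The plug stands upright at top-crop (250,212) with the connector at (145,238), so the plug is in the −y well.

Run:
```python
from h import *
import pickle
d,s=pickle.load(open('o.pkl','rb'))
def blob(c,x0,x1,y0,y1):
    im=c['img'][y0:y1,x0:x1]; h=cv2.cvtColor(im,cv2.COLOR_BGR2HSV)
    m=((h[...,0]>12)&(h[...,0]<35)&(h[...,1]>70)&(h[...,2]>90)).astype(np.uint8)
    ys,xs=np.nonzero(m); return xs.mean()+x0,ys.mean()+y0,len(xs),(xs.min()+x0,xs.max()+x0,ys.min()+y0,ys.max()+y0)
a=blob(d,385,412,180,210); b=blob(s,365,392,183,205); print(a,b)
print('top ray z=26',ray(d,a[0],a[1],26).round(1),'scene ray z=22',ray(s,b[0],b[1],22).round(1))
# triangulate
P=[np.array(c['K'])@np.c_[np.array(c['R']),np.array(c['t']).ravel()] for c in(d,s)]
X=cv2.triangulatePoints(P[0],P[1],np.array(a[:2]),np.array(b[:2])).ravel(); print((X[:3]/X[3]).round(1))
```

```text
(np.float64(395.5507246376812), np.float64(193.3913043478261), 69, (np.int64(391), np.int64(402), np.int64(189), np.int64(199))) (np.float64(374.2156862745098), np.float64(193.7549019607843), 102, (np.int64(370), np.int64(378), np.int64(187), np.int64(200)))
top ray z=26 [561.2 -49.9  26. ] scene ray z=22 [564.2 -56.7  22. ]
[560.9 -50.2  25.4]
```

```bash
python3 -m handwheel '[[[-0.18,-0.065,-0.625,0,0],[-0.18,-0.065,-0.625,0,0],[-0.18,-0.065,-0.625,0,0],[-0.18,-0.065,-0.625,0,0],[-0.18,-0.065,-0.625,0,0],[-0.18,-0.065,-0.625,0,0],[-0.18,-0.065,-0.625,0,0],[-0.18,-0.065,-0.625,0,0],[-0.18,0,0,0,0],[-0.18,0,0,0,0]]]'
python3 -m handwheel '[[[-0.18,0,0,-0.8,0],[-0.18,0,0,-0.8,0],[-0.18,0,0,-0.8,0],[-0.18,0,0,-0.8,0],[-0.18,0,0,-0.8,0],[-0.18,0,0,-0.8,0],[-0.18,0,0,-0.5,0],[-0.18,0,0,0,0],[-0.18,0,0,0,0]]]'
python3 - <<'E'
from h import *
d=cap('top'); s=cap('scene')
f=lambda x:cv2.resize(x,(400,int(400*x.shape[0]/x.shape[1])),interpolation=2)
a=f(d['img'][120:260,310:450]); b=f(s['img'][130:235,300:405]); cv2.imwrite('pics/p3.png',np.hstack([a,b]))
E
```

```text
time_s: 10.55
eef_pos: [562.0, -53.7, 335.0]
ee_rot: [-0.0, 0.993, 0.115, -0.0]
force: [-0.0, -0.9, -1.1]
grip_width: 0.594
grip_force: 0.0
time_s: 11.45
eef_pos: [562.6, -52.5, 71.0]
ee_rot: [0.0, 0.993, 0.116, 0.0]
force: [0.0, -0.1, 1.6]
grip_width: 0.592
grip_force: 0.0
```

View pics/p3.png

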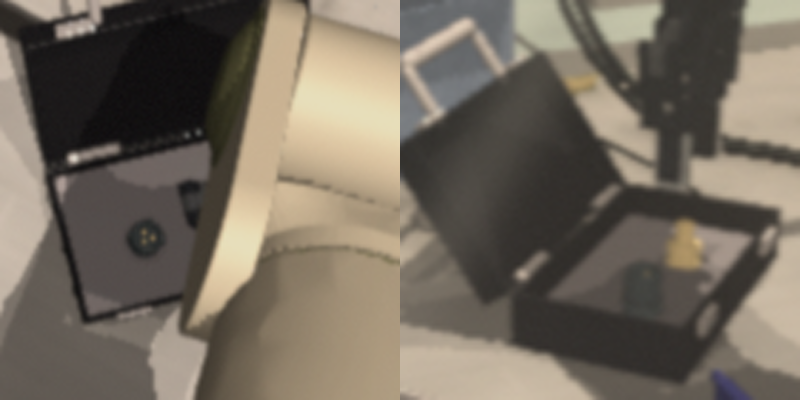

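The fingers sit over the plug, clear of the connector and the open lid: fingertip at (674,185) and plug at (685,245) in the scene half. Next I'll descend and grip.

```bash
python3 -m handwheel '[[[-0.18,0,0,-0.3,0],[-0.18,0,0,-0.3,0],[-0.18,0,0,-0.3,0],[-0.18,0,0,-0.15,0],[-0.18,0,0,0,0],[-0.18,0,0,0,0]]]'
python3 -m handwheel '[[[0.7,0,0,0,0],[0.7,0,0,0,0],[0.7,0,0,0,0],[0.7,0,0,0,0],[0.7,0,0,0,0],[0.7,0,0,0,0],[0.7,0,0,0,0]]]' 25
```

```text
time_s: 12.15
eef_pos: [562.6, -53.0, 18.7]
ee_rot: [0.0, 0.993, 0.116, 0.001]
force: [-0.4, -0.9, -0.3]
grip_width: 0.589
grip_force: 0.0
time_s: 12.85
eef_pos: [562.5, -53.1, 18.5]
ee_rot: [0.0, 0.993, 0.115, 0.001]
force: [-1.0, -0.3, 5.5]
grip_width: 0.232
grip_force: 24.4
```

The opening matches the 22 mm body, so I'll lift.

```bash
python3 -m handwheel '[[[0.7,0,0,0.2,0],[0.7,0,0,0.4,0],[0.7,0,0,0.6,0],[0.7,0,0,0.8,0],[0.7,0,0,0.6,0],[0.7,0,0,0,0]]]'
```

```text
time_s: 13.45
eef_pos: [563.7, -53.3, 152.4]
ee_rot: [0.002, 0.993, 0.116, 0.004]
force: [0.4, -0.5, -1.1]
grip_width: 0.229
grip_force: 24.5
```

```bash
python3 -m handwheel '[[[0.7,-0.05,0.2,0,0],[0.7,-0.1,0.6,0,0],[0.7,-0.15,0.6,0,0],[0.7,-0.1,0.6,0,0],[0.7,-0.1,0.6,0,0],[0.7,-0.1,0.6,0,0],[0.7,0,0.4,0,0],[0.7,0,0,0,0]]]'
python3 -m handwheel '[[[0.7,0.2,0.4,0,0],[0.7,0.3,0.6,0,0],[0.7,0.4,0.6,0,0],[0.7,0.4,0.4,0,0],[0.7,0.2,0.26,0,0],[0.7,0,0,0,0],[0.7,0,0,0,0]]]'
python3 - <<'E'
from h import *
s=cap('scene'); cv2.imwrite('pics/p4.png',cv2.resize(s['img'][90:290,180:430],(750,600),interpolation=2))
E
```

```text
time_s: 14.25
eef_pos: [530.6, 129.7, 146.3]
ee_rot: [-0.0, 0.993, 0.117, -0.001]
force: [0.3, -0.4, -0.2]
grip_width: 0.23
grip_force: 24.5
time_s: 14.95
eef_pos: [606.3, 239.4, 146.5]
ee_rot: [0.0, 0.993, 0.115, -0.001]
force: [-0.1, 0.7, 0.2]
grip_width: 0.231
grip_force: 24.6
```

View pics/p4.png

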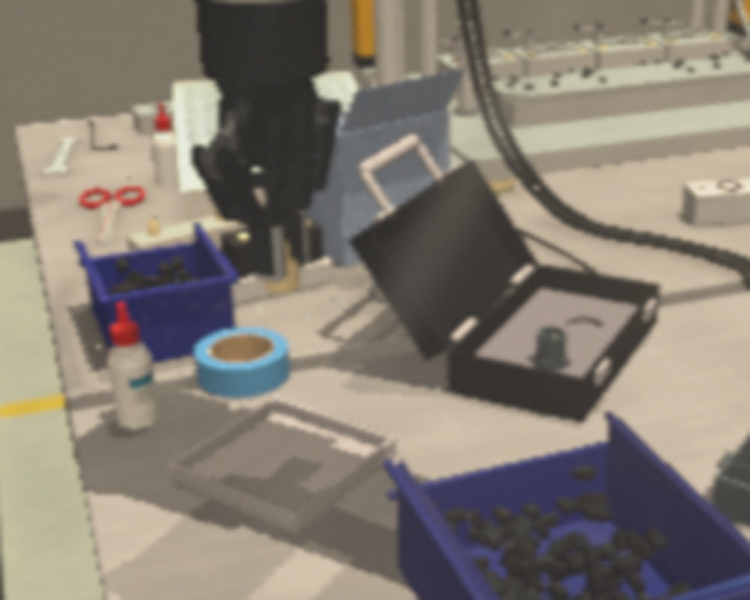

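The plug is held upright between the fingers at about (285,270), and the connector is still in its well. I'll lower towards the tray at TCP z ≈ 13.5 with force checks.

```bash
python3 -m handwheel '[[[0.7,0,0,-0.5,0],[0.7,0,0,-0.6,0],[0.7,0,0,-0.6,0],[0.7,0,0,-0.4,0],[0.7,0,0,-0.2,0],[0.7,0,0,-0.1,0],[0.7,0,0,-0.1,0],[0.7,0,0,0,0],[0.7,0,0,0,0]]]'
python3 -m handwheel '[[[0.7,0,0,-0.06,0],[0.7,0,0,-0.03,0],[0.7,0,0,0,0]]]'
```

```text
time_s: 15.9
eef_pos: [607.3, 240.2, 23.5]
ee_rot: [-0.0, 0.993, 0.115, 0.001]
force: [-0.0, 0.4, -0.1]
grip_width: 0.229
grip_force: 24.5
time_s: 16.2
eef_pos: [606.9, 240.1, 18.0]
ee_rot: [0.0, 0.993, 0.115, -0.0]
force: [-0.6, 0.1, -0.0]
grip_width: 0.234
grip_force: 24.5
```

```bash
python3 -m handwheel '[[[0.7,0,0,-0.04,0],[0.7,0,0,-0.03,0],[0.7,0,0,0,0],[0.7,0,0,0,0]]]'
```

```text
time_s: 16.6
eef_pos: [607.0, 240.1, 14.6]
ee_rot: [0.0, 0.993, 0.115, -0.0]
force: [0.6, -1.0, -0.0]
grip_width: 0.23
grip_force: 24.5
```

```bash
python3 -m handwheel '[[[0.7,0,0,-0.03,0],[0.7,0,0,0,0],[0.7,0,0,0,0]]]'
```

```text
time_s: 16.9
eef_pos: [607.2, 240.2, 13.5]
ee_rot: [-0.0, 0.993, 0.115, 0.0]
force: [-1.0, 1.1, 3.0]
grip_width: 0.229
grip_force: 24.9
```

```bash
python3 -m handwheel '[[[0.5,0,0,0,0],[0.4,0,0,0,0],[0.3,0,0,0,0],[0.1,0,0,0,0],[0,0,0,0,0],[0,0,0,0,0],[0,0,0,0.2,0],[0,0,0,0.4,0],[0,0,0,0.8,0],[0,0,0,1,0]]]'
python3 -m handwheel '[[[0,0,0,1,0],[0,0,0,1,0],[0,-0.6,0,0.5,0],[0,-0.9,0,0.3,0],[0,-0.9,0,0,0],[0,-0.9,0,0,0],[0,-0.5,0,0,0],[0,0,0,0,0]]]'
python3 - <<'E'
from h import *
s=cap('scene'); t=cap('top'); f=lambda x:cv2.resize(x,(400,400),interpolation=2)
cv2.imwrite('pics/p5.png',np.hstack([f(s['img'][110:290,220:400]),f(t['img'][100:270,215:445])]))
E
```

```text
time_s: 17.9
eef_pos: [606.1, 239.9, 133.7]
ee_rot: [0.0, 0.993, 0.115, -0.002]
force: [0.5, -0.1, 0.9]
grip_width: 0.504
grip_force: 0.0
time_s: 18.7
eef_pos: [414.6, 240.4, 274.7]
ee_rot: [-0.0, 0.993, 0.116, 0.001]
force: [0.3, -0.5, 0.1]
grip_width: 0.5
grip_force: 0.0
```

View pics/p5.png

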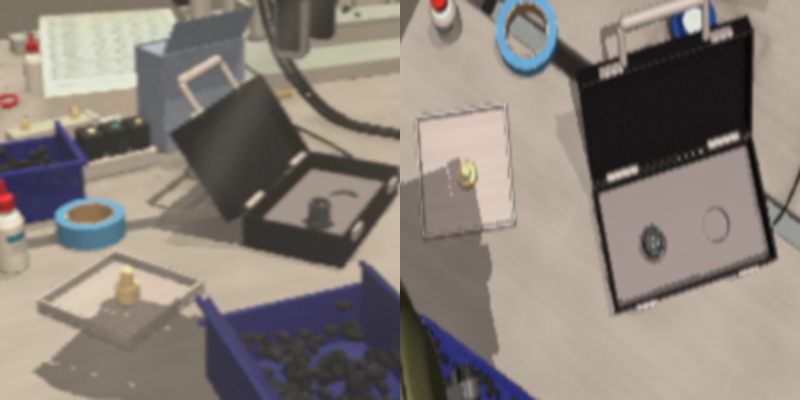

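The plug stands upright mid-tray: (127,287) in the scene half and (467,173) in the top half. The connector is in its well and the lid is open, so I'll hand in.

```bash
python3 -c "
from rig import ctrl
print(ctrl.finish_job())"
```

```text
the job is handed in; nothing more can be done
None
```

The job is handed in, with the case lid open on its own, the brass plug upright in the tray, and the connector still in its well; the hand-in returned no verdict.

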